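# Slide the tall cartridge home into its bay

### The arm

A 7-joint arm with a two-finger parallel gripper is mounted at the origin on the work surface. World frame = base frame: x ahead of the robot, y to its left, z up, the work surface at z = 0. Lengths are in m, angles in rad, forces in N, time in s.
With the tool pointing down it reaches from about 0.4 to 0.875 m from the base axis. Payload 19.3 kg.
Tool frame: the origin (TCP) lies at the very end of the fingers, on their centre line; the grasp point (between the pads) lies 19 mm behind it; z points along the fingers, y is the direction in which the jaws open and shut (so a half turn about z gives the same grasp; the last joint's range is limited). The gripper opens to 85 mm and grips with 20 to 120 N. Pads are 22 mm wide; open, the fingers measure 114 mm over their backs; the gripper's body (76 mm by 85 mm) begins 54 mm behind the grasp point. The pads swing forward as they close: fully open they stand 13 mm farther back than shut.
Start: joints at [1.244, 0.521, -0.036, 1.599, 0.021, 1.021, -0.113], TCP at [0.159, -0.605, 0.231] pointing down, gripper open.
Joint ranges: [-2.91, 2.91], [-0.3, 2.13], [-1.5, 1.42], [0.17, 2.43], [-1.26, 4.41], [0.16, 1.93], [-2.52, 2.52]. Speed limits (rad/s): [1.89, 1.89, 2.39, 2.39, 3.01, 3.01, 3.01].

### API

Orientations are given as [roll, pitch, yaw] about the fixed x, y, z axes, in that order (R = Rz(yaw) Ry(pitch) Rx(roll)).
In Python, from workcell import bot, grab_frame, calibration, workorder gives the robot as it stands.
- The arm moves only by the tool move_arm, never from a script. Its arguments are lists of equal length, an entry for each row: "jaw": the closure in counts, from 0 (fully open) to 255 (shut); "dp": the shift along the tool's x, y, z in units of 800 mm (1.0 is 800 mm), a list of three; "rotation": the turn, a rotation vector about the tool's x, y, z in units of pi rad (1.0 is pi rad), a list of three. In form: {"jaw": [jaw, ...], "dp": [[dx, dy, dz], ...], "rotation": [[rx, ry, rz], ...]}. A call has 1 to 10 rows; each row shifts and turns the commanded pose from where the row before left it, along the tool's axes as they then stand; what a row does not reach is not made up. A row lasts 1/8 s, in which the tool goes at most 62.5 mm and 10.7 degrees, less where a joint would pass 70% of its speed; a pose out of reach is approached as far as the arm can. A call with a number of a shift or a turn outside -1 to 1 is refused whole. A call with a gripper value outside its range is refused whole. The fingers move at their own pace and stop on an object; "squeeze" is the grip in N (left out, the last holds). Time passes only in rows, so rows that do not move let the fingers close. It gives the time, the measured TCP pose, the force and the opening at its end, in the units of the state.
- bot.observe(): the state, without advancing time (a new reading comes with each control period).
- grab_frame(name): name is "scene" or "top" or "wrist"; returns the picture (480x640x3 uint8, blue, green, red); there is no depth.
- calibration(name): a dict with "camera_matrix" (3x3 intrinsics, pixels), "dist" ([k1, k2, p1, p2, k3] as OpenCV has them; the pictures are not rectified), "T" (4x4, takes a point from camera to world coordinates). Camera axes: x right, y down, z forward; pixel columns grow to the right and rows downward; lengths in m; the calibration is good to about 2 mm. A picture is of the moment at which its call begins: read the wrist's pose just before it. calibration takes no time and is no camera call; for the wrist camera it gives the pose at the moment of the call.
- workorder.job_done(): hands the job in, once; it reports no verdict.
The state is a dict: "clock": time; "qpos": joint angles; "qd": joint speeds; "joint_efforts": joint torques, N m; "position": TCP position; "tool_rot": TCP orientation; "force": force on the tool from outside, world axes, zero at the start; "moment": the same for the moment, N m; "grip_width": finger opening in m.
Only numpy, scipy, OpenCV 4.12 (cv2) and the standard library are available. Lean on these libraries where they do the work, as an engineer would, in place of code of your own. Each camera call takes 0.05 s, during which the arm holds its last target. There are 200 camera calls.

### The job

Push the tall red cartridge across the bench with the fingertips, low down on its black foot, so that it slides standing up into the empty bay of the grey rack (the one with the red floor mark) until it stands against the bay's back wall, then move the hand clear. Do not tip it, lift it or touch it above the black foot, and leave the blue cartridge and the other things on the bench as they are.

Things in the scene. Friction and masses are not known exactly. Their poses are not given: they have to be found in the camera images.
- cartridge: Tall red cartridge to be pushed, loose, upright, 225 mm tall, about 0.45 kg. Its lowest 60 mm is the black foot, a cylinder 52 mm in diameter; only this may be touched. Origin: centre of the underside, z up its axis, yaw means nothing. Centre of mass about 90 mm up; friction on the bench 0.5 to 0.7: pushed higher than 35 mm above the bench it may tip, at 15 to 28 mm it slides
- cartridge_upper: The upper part of that cartridge, fixed on its foot: red cylinder 48 mm in diameter from 60 to 170 mm above the bench, then a black end cap and a thin white nozzle up to 225 mm. Not to be touched. Origin: on the axis, at the top of the foot (60 mm above the bench)
- rack: Fixed grey rack, turned up to 0.2 rad, two bays side by side along its x, open to -y (a cartridge enters along +y). Origin on the bench between the seats (centre of a parked foot), which are at x -62.5 and +62.5 mm, y 0. Walls 30 mm high, no floor. Bays 76 mm wide inside; back wall face at y +26.5 mm; straight side walls forward to y -12 mm, then lips flare to a 97 mm wide mouth at y -30 mm
- bay_mark: Red mark flat on the bench (no obstacle), 66 by 54 mm, in the empty bay, either of the two: the bay to use. Origin: that bay's seat, where the centre of the red cartridge's underside is when it stands against the back wall (0.5 mm of play); axes as the rack's, +y leads into the bay, which has its centre line at x 0
- parked: Blue cartridge of the same size (52 mm foot, 225 mm tall), loose, already parked in the other bay, centre 125 mm from the empty seat. Leave it. Origin: centre of its underside
- bolt_bin: Yellow open bin of bolts, 100 by 90 by 45 mm high, loose, leave it. Origin: centre of its underside
- anchor_box: Brown cardboard box with an orange stripe, 60 by 100 by 40 mm high, loose, leave it. Origin: centre of its underside
- anchor_bolt: Steel anchor bolt standing on its head, 84 mm tall, head 38 mm and shank 20 mm in diameter, loose, leave it. Origin: centre of its underside

How it is judged:
At the end, for the whole second after the job is handed in: The red cartridge stands upright (within 0.06 rad) and still on the bench in the empty bay, between its side walls, its foot touching the back wall or within 6 mm of it (y of cartridge in the frame of bay_mark between -0.006 and 0.004 m and x of cartridge in the frame of bay_mark between -0.015 and 0.015 m and angle between cartridge's own z axis and vertical below 0.06 rad and height (world z) of cartridge below 0.003 m and linear speed of cartridge below 0.01 m/s).
It fails at once if the red cartridge is tipped (over 0.3 rad) (angle between cartridge's own z axis and vertical above 0.3 rad).
It fails at once if the red cartridge is lifted (over 12 mm) (height (world z) of cartridge above 0.012 m).
It fails at once if the red cartridge is touched above its black foot (over 1 N) (contact force between cartridge_upper and the fingers above 1 N or contact force between cartridge_upper and the arm above 1 N).
It fails at once if the blue cartridge is moved over 8 mm or tipped (distance of parked from where it was at the start of the episode above 0.008 m or angle between parked's own z axis and vertical above 0.2 rad).
It fails at once if the bin, the box or the bolt is moved over 10 mm (distance of any of bolt_bin, anchor_box, anchor_bolt from where it was at the start of the episode above 0.01 m).
It also fails if it takes over 45 s, if anything falls off the work surface, if the arm or the gripper's body presses on something with over 40 N, if the wrist force passes 120 N, or if a joint passes its speed limit or range.

## Working session

There is one attempt and no reset: what is moved stays moved. The work goes in short steps, Python scripts to look and compute and a tool call to move; the robot and the scene stay as the last step left them, time stands still between calls to the robot, and variables do not carry over. Pictures are saved under pics/ and viewed, about 8 in all and at most 12, crops included, and the job is handed in when it is done.

Besides the shell and the picture viewer there is one more tool, called in YAML: its name, and indented under it one key for each argument. move_arm: Moves the arm, as the interface text tells. Shifts and turns lie within -1 to 1; 1 stands for 800 mm of shift or pi rad of turn. Its arguments: {"type":"object","properties":{"jaw":{"type":"array","items":{"type":"number"}},"dp":{"type":"array","items":{"type":"array","items":{"type":"number","minimum":-1,"maximum":1}}},"rotation":{"type":"array","items":{"type":"array","items":{"type":"number","minimum":-1,"maximum":1}}},"squeeze":{"type":"number"}},"required":["jaw","dp","rotation"]}

```bash
mkdir -p pics; python3 - <<'E'
from workcell import bot, grab_frame, calibration
import cv2
s=bot.observe(); print({k:s[k] for k in('clock','position','tool_rot','force','grip_width')})
for n in('scene','top'):
    cv2.imwrite(f'pics/{n}0.png',grab_frame(n)); c=calibration(n); print(n,c)
E
```

```text
{'clock': 0.0, 'position': array([ 0.1586525 , -0.60419252,  0.23073028]), 'tool_rot': array([-3.14048479e+00,  2.32001864e-05,  2.56774227e-01]), 'force': array([0.45832273, 0.4325325 , 0.41071907]), 'grip_width': 0.08544742302107172}
scene {'camera_matrix': array([[527.79023362,   0.        , 315.25234219],
       [  0.        , 527.79023362, 243.88861235],
       [  0.        ,   0.        ,   1.        ]]), 'dist': array([0.02039714, 0.        , 0.        , 0.        , 0.        ]), 'T': array([[-0.36995198,  0.50389621, -0.78052812,  1.37929408],
       [ 0.92892824,  0.21427744, -0.30195613,  0.1901752 ],
       [ 0.01509501, -0.83676388, -0.54735578,  0.60080764],
       [ 0.        ,  0.        ,  0.        ,  1.        ]])}
top {'camera_matrix': array([[534.89639014,   0.        , 312.97310883],
       [  0.        , 534.89639014, 238.86114276],
       [  0.        ,   0.        ,   1.        ]]), 'dist': array([-0.14191003,  0.        ,  0.        ,  0.        ,  0.        ]), 'T': array([[-0.01431261, -0.99453209,  0.10344595,  0.55918235],
       [-0.99974877,  0.01244892, -0.01863933, -0.09877701],
       [ 0.01724962, -0.10368674, -0.99446041,  1.11765478],
       [ 0.        ,  0.        ,  0.        ,  1.        ]])}
```

View pics/top0.png

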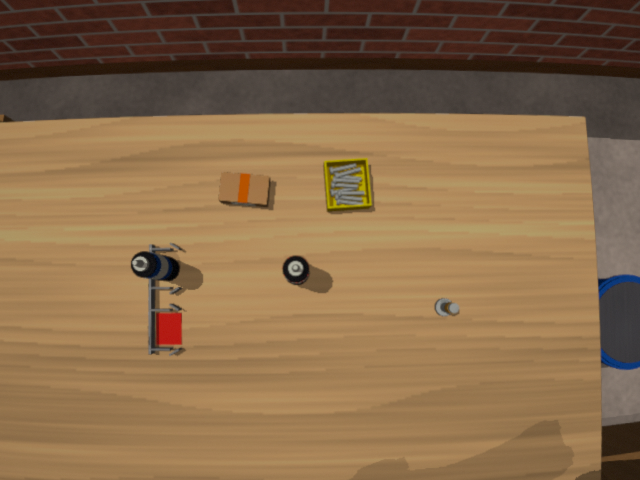

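View pics/scene0.png

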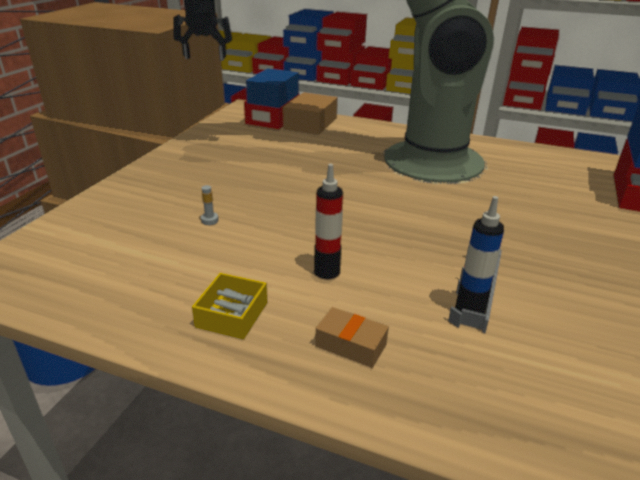

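Top view: red mark at about (169,329), red cartridge nozzle at (295,268), blue at (140,264). Scene view: red foot at about (327,265). The mark is in the bay nearer the robot.

```bash
cat > h.py <<'E'
import numpy as np, cv2
from workcell import bot, grab_frame, calibration
def ray(n,px):
    c=calibration(n); u=cv2.undistortPoints(np.array(px,float).reshape(-1,1,2),c['camera_matrix'],c['dist'])[:,0]
    return c['T'][:3,3], np.c_[u,np.ones(len(u))]@c['T'][:3,:3].T
def plane(n,px,z):
    o,d=ray(n,px); return o+d*((z-o[2])/d[:,2])[:,None]
def proj(n,P):
    c=calibration(n);T=np.linalg.inv(c['T'])
    return cv2.projectPoints(np.array(P,float).reshape(-1,1,3),cv2.Rodrigues(T[:3,:3])[0],T[:3,3],c['camera_matrix'],c['dist'])[0][:,0]
def circ(x,y,z,r,n=60):
    a=np.linspace(0,2*np.pi,n); return np.c_[x+r*np.cos(a),y+r*np.sin(a),z+0*a]
E
python3 - <<'E'
from h import *
t=cv2.imread('pics/top0.png').astype(int); s=cv2.imread('pics/scene0.png')
m=((t[...,2]>170)&(t[...,1]<60)&(t[...,0]<60)).astype(np.uint8); m[:, :130]=0;m[:,200:]=0
ys,xs=np.nonzero(m); b=cv2.boxPoints(cv2.minAreaRect(np.c_[xs,ys].astype(np.float32)))
W=plane('top',b,0); print(len(xs),b.round(1).tolist(),W.round(4).tolist(),'c',W.mean(0))
print([np.linalg.norm(W[i]-W[i-1]) for i in range(4)])
print('nozzle',plane('top',[[296,267.5],[139.5,264]],.225),plane('scene',[[331,166],[493.5,200]],.225))
big=cv2.resize(t.astype(np.uint8)[220:370,120:340],None,fx=3.6,fy=3.6,interpolation=cv2.INTER_CUBIC)
big2=cv2.resize(s[155:345,290:390],None,fx=2.8,fy=2.8,interpolation=cv2.INTER_CUBIC)
cv2.imwrite('pics/t1.png',big); cv2.imwrite('pics/s1.png',big2)
E
```

```text
653 [[159.0, 313.0], [180.0, 313.0], [180.0, 343.0], [159.0, 343.0]] [[0.5236, 0.2046, 0.0], [0.5234, 0.16, 0.0], [0.4611, 0.16, 0.0], [0.4611, 0.2045, 0.0]] c [0.49230829 0.18227818 0.        ]
[np.float64(0.06244126394761046), np.float64(0.04461760826422948), np.float64(0.06227985765767326), np.float64(0.04449433491918555)]
nozzle [[ 0.60434568 -0.08649328  0.225     ]
 [ 0.61306895  0.17775725  0.225     ]] [[ 0.61087534 -0.08125495  0.225     ]
 [ 0.62668983  0.18478875  0.225     ]]
```

View pics/t1.png

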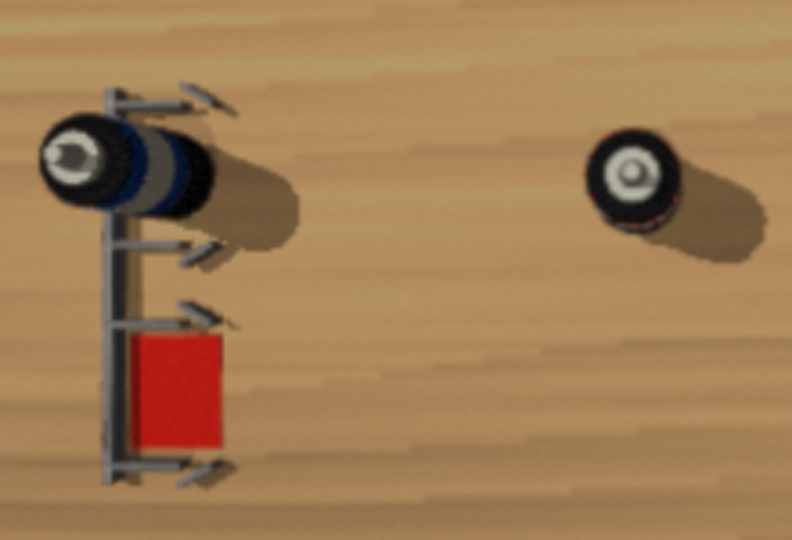

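Crop of top: mark edges at about x 132–223, y 334–448 (crop px), rack nearly square to the image, red nozzle tip at about (632,173).

View pics/s1.png

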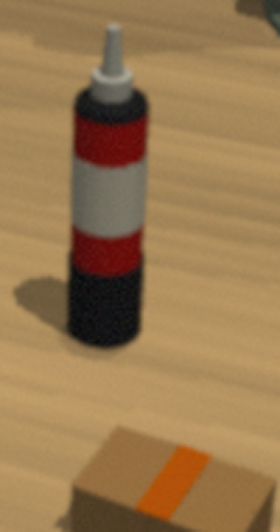

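```bash
python3 - <<'E'
from h import *
f=lambda p:(np.array(p,float)+.5)/3.6-.5+[120,220]
print('mark',plane('top',f([[133,334],[223,334],[223,448],[133,448]]),0).round(4))
# wall tops z=.03: dividing lines; back-wall back edge
print('walltops',plane('top',f([[112,103],[187,105],[114,243],[187,245],[114,325],[187,327],[114,464],[187,466]]),.03).round(4))
print('back front-edge top',plane('top',f([[116,90],[115,483]]),.03).round(4), 'rear', plane('top',f([[106,90],[103,483]]),.03).round(4))
print('tip',plane('top',f([[632,172]]),.225),'capc',plane('top',f([[633,180]]),.185))
# foot lowest / sides in the scene picture
s=cv2.imread('pics/scene0.png').astype(int)
for v in (250,255,260,265): 
    g=s[v,300:355].sum(1); print(v,[300+i for i in range(55) if g[i]<130][::max(1,len([1])) ][:1],[300+i for i in range(55) if g[i]<130][-1:])
E
```

```text
mark [[0.5248 0.2098 0.    ]
 [0.5246 0.1566 0.    ]
 [0.4589 0.1567 0.    ]
 [0.4589 0.2097 0.    ]]
walltops [[0.6571 0.215  0.03  ]
 [0.6554 0.1713 0.03  ]
 [0.5772 0.2128 0.03  ]
 [0.5758 0.1706 0.03  ]
 [0.5308 0.2125 0.03  ]
 [0.5296 0.1704 0.03  ]
 [0.4526 0.2124 0.03  ]
 [0.4515 0.1704 0.03  ]]
back front-edge top [[0.6645 0.2127 0.03  ]
 [0.4419 0.2118 0.03  ]] rear [[0.6646 0.2186 0.03  ]
 [0.4418 0.2187 0.03  ]]
tip [[ 0.60450223 -0.08515081  0.225     ]] capc [[ 0.60265105 -0.08498013  0.185     ]]
250 [315] [339]
255 [315] [339]
260 [315] [339]
265 [315] [339]
```

```bash
python3 - <<'E'
from h import *
from scipy.optimize import least_squares
def sil(p):
    q=proj('scene',np.r_[circ(*p,0,.026),circ(*p,.06,.026)]); m=proj('scene',[[*p,.225]])[0]
    return np.array([q[:,0].min(),q[:,0].max(),q[:,1].max(),*m])
r=least_squares(lambda p:(sil(p)-[314.7,340,278,330.5,164.5]),[.6,-.085]); print(r.x,r.fun, sil([.604,-.085]))
E
```

```text
[ 0.60151919 -0.08590106] [-1.40450853  1.53946041  0.75399417 -0.15609088 -1.11021949] [313.24929418 341.55514677 279.59681113 330.33336938 164.04399973]
```

```bash
cat >> h.py <<'E'
from scipy.spatial.transform import Rotation as Ro
def goal(phi,th):
    p,t=np.radians([phi,th]); x=np.array([np.cos(t)*np.cos(p),np.cos(t)*np.sin(p),np.sin(t)]); z=np.array([np.sin(t)*np.cos(p),np.sin(t)*np.sin(p),-np.cos(t)])
    return Ro.from_matrix(np.c_[x,np.cross(z,x),z])
def plan(P,phi,th,n,first=10):
    s=bot.observe(); R=Ro.from_euler('xyz',s['tool_rot']); w=(R.inv()*goal(phi,th)).as_rotvec()/n; d=(np.array(P)-s['position'])/n
    print('at',s['position'].round(4),'force',s['force'].round(1),'w',round(s['grip_width'],4),'t',s['clock'],'mm',np.linalg.norm(d)*1e3,'deg',np.degrees(np.linalg.norm(w)))
    dp=[(R*Ro.from_rotvec(w*k)).inv().apply(d)/.8 for k in range(min(n,first))]
    print('dp',np.round(dp,4).tolist(),'\nrot',(w/np.pi).round(4).tolist())
E
python3 -c "
from h import *
plan([.623,-.173,.25],103,0,20)"
```

```text
at [ 0.1586 -0.6042  0.2308] force [-0.  -0.5 -0.2] w 0.0855 t 0.1 mm 31.700824907353528 deg 4.414374646525539
dp [[0.0349, -0.0187, -0.0012], [0.0363, -0.016, -0.0012], [0.0374, -0.0131, -0.0012], [0.0383, -0.0102, -0.0012], [0.0389, -0.0072, -0.0012], [0.0394, -0.0042, -0.0012], [0.0396, -0.0012, -0.0012], [0.0396, 0.0019, -0.0012], [0.0393, 0.0049, -0.0012], [0.0388, 0.0079, -0.0012]] 
rot [-0.0, -0.0, -0.0245]
```

move_arm:
  jaw: [155, 155, 155, 155, 155, 155, 155, 155, 155, 155]
  dp:
    - [0.035, -0.019, -0.001]
    - [0.036, -0.016, -0.001]
    - [0.037, -0.013, -0.001]
    - [0.038, -0.01, -0.001]
    - [0.039, -0.007, -0.001]
    - [0.039, -0.004, -0.001]
    - [0.04, -0.001, -0.001]
    - [0.04, 0.002, -0.001]
    - [0.039, 0.005, -0.001]
    - [0.039, 0.008, -0.001]
  rotation:
    - [0, 0, -0.0245]
    - [0, 0, -0.0245]
    - [0, 0, -0.0245]
    - [0, 0, -0.0245]
    - [0, 0, -0.0245]
    - [0, 0, -0.0245]
    - [0, 0, -0.0245]
    - [0, 0, -0.0245]
    - [0, 0, -0.0245]
    - [0, 0, -0.0245]

```text
clock: 1.35
position: [0.3925, -0.388, 0.2394]
tool_rot: [3.142, 0.0, 1.032]
force: [0.2, -0.0, 0.1]
grip_width: 0.0331
```

```bash
python3 -c "
from h import *
plan([.623,-.173,.25],103,0,10)"
```

```text
at [ 0.3925 -0.388   0.2394] force [ 0.2 -0.   0.1] w 0.0331 t 1.35 mm 31.534405772837193 deg 4.38965482080804
dp [[0.0379, 0.0109, -0.0013], [0.0369, 0.0138, -0.0013], [0.0357, 0.0166, -0.0013], [0.0344, 0.0193, -0.0013], [0.0328, 0.0218, -0.0013], [0.031, 0.0243, -0.0013], [0.0291, 0.0266, -0.0013], [0.027, 0.0287, -0.0013], [0.0247, 0.0307, -0.0013], [0.0223, 0.0325, -0.0013]] 
rot [0.0, 0.0, -0.0244]
```

move_arm:
  jaw: [155, 155, 155, 155, 155, 155, 155, 155, 155, 155]
  dp:
    - [0.038, 0.011, -0.001]
    - [0.037, 0.014, -0.001]
    - [0.036, 0.017, -0.001]
    - [0.034, 0.019, -0.001]
    - [0.033, 0.022, -0.001]
    - [0.031, 0.024, -0.002]
    - [0.029, 0.027, -0.002]
    - [0.027, 0.029, -0.002]
    - [0.025, 0.031, -0.001]
    - [0.022, 0.032, -0.001]
  rotation:
    - [0, 0, -0.0245]
    - [0, 0, -0.0245]
    - [0, 0, -0.0245]
    - [0, 0, -0.0245]
    - [0, 0, -0.0245]
    - [0, 0, -0.0245]
    - [0, 0, -0.0245]
    - [0, 0, -0.0245]
    - [0, 0, -0.0245]
    - [0, 0, -0.0245]

```text
clock: 2.6
position: [0.6241, -0.1734, 0.2497]
tool_rot: [3.142, -0.0, 1.801]
force: [0.2, -0.1, -0.3]
grip_width: 0.0336
```

move_arm:
  jaw: [155, 155, 155, 155, 155, 155, 155, 155, 155, 155]
  dp:
    - [0, 0, 0]
    - [0, 0, 0]
    - [0, 0, 0]
    - [0, 0, 0]
    - [0, 0, 0]
    - [0, 0, 0]
    - [0, 0, 0]
    - [0, 0, 0]
    - [0, 0, 0]
    - [0, 0, 0]
  rotation:
    - [0, 0.0222, 0]
    - [0, 0.0222, 0]
    - [0, 0.0222, 0]
    - [0, 0.0222, 0]
    - [0, 0.0222, 0]
    - [0, 0.0222, 0]
    - [0, 0.0222, 0]
    - [0, 0.0222, 0]
    - [0, 0.0222, 0]
    - [0, 0.0222, 0]

```text
clock: 3.85
position: [0.6234, -0.1744, 0.2497]
tool_rot: [3.141, -0.7, 1.798]
force: [-0.8, -0.1, 0.2]
grip_width: 0.0335
```

```bash
python3 -c "
from h import *
plan([.623,-.173,.10],103,40,10,1)
print(bot.observe()['qpos'].round(2),(goal(103,40).inv()*Ro.from_euler('xyz',bot.observe()['tool_rot'])).as_rotvec(degrees=True))
cv2.imwrite('pics/w2.png',grab_frame('wrist'))"
```

```text
at [ 0.6234 -0.1744  0.2497] force [-0.8 -0.1  0.2] w 0.0335 t 3.85 mm 14.968939562227247 deg 0.010756621664361516
dp [[-0.0119, -0.0, 0.0144]] 
rot [0.0, -0.0001, 0.0]
[ 0.76  0.89 -0.67  1.16 -0.12  1.54  0.47] [-0.00804216  0.10122743 -0.03547989]
```

View pics/w2.png

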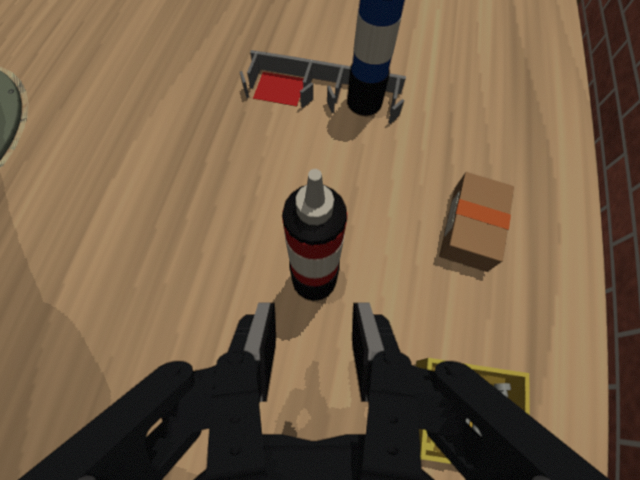

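Wrist view: the cartridge foot (about (316,290)) lies centred between the fingers (centre 313), the bay with its red mark is at (280,90), and the path is clear. I'll go down behind it.

move_arm:
  jaw: [155, 155, 155, 155, 155, 155, 155, 155, 155, 155]
  dp:
    - [-0.019, 0, 0.0227]
    - [-0.019, 0, 0.0227]
    - [-0.019, 0, 0.0227]
    - [-0.019, 0, 0.0227]
    - [-0.019, 0, 0.0227]
    - [-0.019, 0, 0.0227]
    - [-0.019, 0, 0.0227]
    - [-0.019, 0, 0.0227]
    - [-0.019, 0, 0.0227]
    - [-0.019, 0, 0.0227]
  rotation:
    - [0, 0, 0]
    - [0, 0, 0]
    - [0, 0, 0]
    - [0, 0, 0]
    - [0, 0, 0]
    - [0, 0, 0]
    - [0, 0, 0]
    - [0, 0, 0]
    - [0, 0, 0]
    - [0, 0, 0]

```text
clock: 5.15
position: [0.623, -0.1752, 0.0113]
tool_rot: [-3.142, -0.697, 1.796]
force: [0.4, -0.7, 0.1]
grip_width: 0.0333
```

```bash
python3 -c "
from h import *
plan([.6112,-.1203,.012],103,40,10,1)
f=grab_frame('wrist'); cv2.imwrite('pics/w3.png',f); cv2.imwrite('pics/s3.png',grab_frame('scene'))
s=cv2.imread('pics/s3.png')[150:330,180:420]; cv2.imwrite('pics/c3.png',np.vstack([cv2.resize(s,(720,540),interpolation=cv2.INTER_CUBIC)]))
"
```

```text
at [ 0.623  -0.1752  0.0113] force [ 0.4 -0.7  0.1] w 0.0333 t 5.15 mm 5.613986227714824 deg 0.010108834180338566
dp [[0.0054, 0.0001, 0.0044]] 
rot [0.0, 0.0, -0.0]
```

View pics/c3.png

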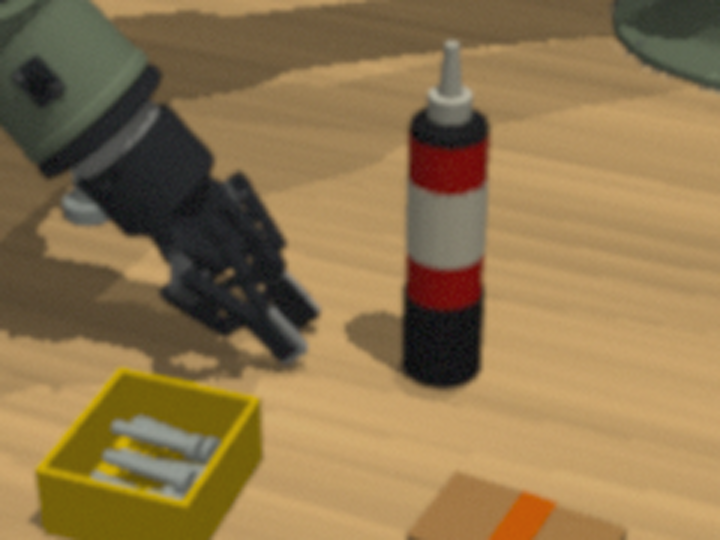

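Crop of scene: the fingertips are just above the bench, level with the lower foot (tips at (300,350), foot at (440,340)), and the body is well back from the cartridge. Next I'll approach it slowly.

move_arm:
  jaw: [155, 155, 155, 155, 155, 155, 155, 155, 155, 155]
  dp:
    - [0.0077, 0, 0.0064]
    - [0.0077, 0, 0.0064]
    - [0.0077, 0, 0.0064]
    - [0.0077, 0, 0.0064]
    - [0.0077, 0, 0.0064]
    - [0.0038, 0, 0.0032]
    - [0.0038, 0, 0.0032]
    - [0.0038, 0, 0.0032]
    - [0.0038, 0, 0.0032]
    - [0.0038, 0, 0.0032]
  rotation:
    - [0, 0, 0]
    - [0, 0, 0]
    - [0, 0, 0]
    - [0, 0, 0]
    - [0, 0, 0]
    - [0, 0, 0]
    - [0, 0, 0]
    - [0, 0, 0]
    - [0, 0, 0]
    - [0, 0, 0]

```text
clock: 6.5
position: [0.6096, -0.1165, 0.013]
tool_rot: [-3.142, -0.697, 1.796]
force: [0.3, 0.3, 0.5]
grip_width: 0.0336
```

```bash
python3 -c "
from h import *
s=bot.observe();print(s['position'],s['force'],s['clock'])
cv2.imwrite('pics/w4.png',grab_frame('wrist'))
"
```

```text
[ 0.60956886 -0.11654047  0.01298178] [0.30147153 0.26612172 0.50397526] 6.5
```

View pics/w4.png

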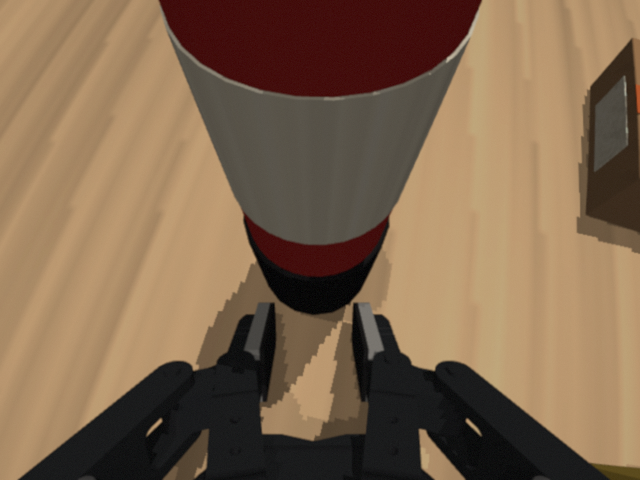

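Wrist view: the foot's near edge (317,312) is centred just at the fingertips and has not been touched yet. I'll push on gently and watch the force.

move_arm:
  jaw: [155, 155, 155, 155, 155, 155, 155, 155]
  dp:
    - [0.0038, 0, 0.0032]
    - [0.0038, 0, 0.0032]
    - [0.0038, 0, 0.0034]
    - [0.0038, 0, 0.0034]
    - [0.0038, -0.001, 0.0032]
    - [0.0038, -0.0015, 0.0032]
    - [0.0038, -0.0016, 0.0032]
    - [0.0038, -0.0016, 0.0032]
  rotation:
    - [0, 0, 0]
    - [0, 0, 0]
    - [0, 0, 0]
    - [0, 0, 0]
    - [0, 0, 0]
    - [0, 0, 0]
    - [0, 0, 0]
    - [0, 0, 0]

```text
clock: 7.55
position: [0.598, -0.0864, 0.0127]
tool_rot: [3.141, -0.697, 1.796]
force: [1.4, -3.0, 1.2]
grip_width: 0.0338
```

```bash
python3 -c "
from h import *
s=bot.observe();print(s['position'],s['force'],s['moment'],s['clock'],calibration('wrist')['T'][:3,3])
cv2.imwrite('pics/w5.png',grab_frame('wrist')); f=cv2.imread('pics/w5.png'); g=grab_frame('scene')[140:320,230:470]
cv2.imwrite('pics/c5.png',np.hstack([cv2.resize(f[200:400,200:440],(400,333)),cv2.resize(g,(400,333))]))
"
```

```text
[ 0.5979631  -0.08638336  0.01271327] [ 1.40705399 -3.00553415  1.2400405 ] [-0.89539172 -0.3567598  -0.15929234] 7.55 [ 0.6040484  -0.11345522  0.17590875]
```

View pics/c5.png

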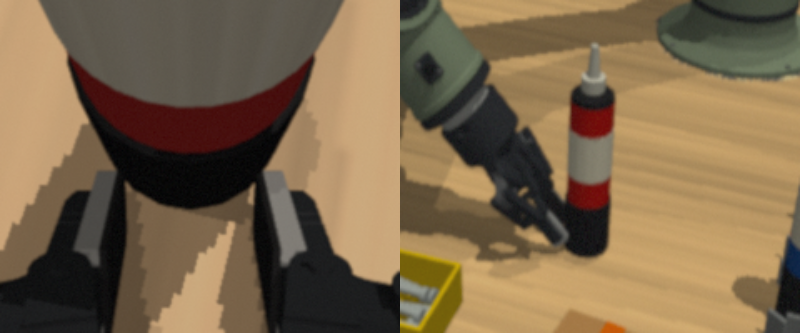

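The foot sits between both fingers and stands upright, with 3.3 N of sliding force. I'll work out the offset from the scene view.

```bash
python3 - <<'E'
from h import *
from scipy.optimize import least_squares
# same foot silhouette method as before, both cameras (auto edges: dark pixels at foot rows)
s=bot.observe(); g=grab_frame('top'); sc=grab_frame('scene'); cv2.imwrite('pics/top6.png',g)
nz=lambda p:np.r_[proj('top',[[*p,.225]])[0],proj('scene',[[*p,.225]])[0]]
# nozzle shift by template matching against start pictures
out=[]
for n,old,c in(('top',cv2.imread('pics/top0.png'),(296,268)),('scene',cv2.imread('pics/scene0.png'),(330,185))):
    w=(15,15) if n=='top' else (16,22)
    t=old[c[1]-w[1]:c[1]+w[1],c[0]-w[0]:c[0]+w[0]]; I=g if n=='top' else sc
    x0,y0=c[0]-w[0]-35,c[1]-w[1]-35
    r=cv2.matchTemplate(I[y0:y0+70+2*w[1],x0:x0+70+2*w[0]],t,cv2.TM_CCOEFF_NORMED); _,v,_,l=cv2.minMaxLoc(r); out+= [l[0]-35,l[1]-35]; print(n,v,out[-2:])
b=np.array([.603,-.0855]); r=least_squares(lambda p:nz(p)-nz(b)-out,b); print(r.x,r.fun)
h=np.array([np.cos(np.radians(103)),np.sin(np.radians(103))]); d=r.x-s['position'][:2]; print('offset fwd',d@h,'left',d@[-h[1],h[0]])
E
```

```text
top 0.9221214056015015 [-15, 7]
scene 0.9718103408813477 [16, 0]
[ 0.59175309 -0.06051633] [ 0.08732374 -0.06535111  0.10880844 -0.07897952]
offset fwd 0.026186805486044757 left 3.801429961781326e-05
```

Offset from TCP to cartridge is 26 mm forward and 0 sideways. Now the diagonal push towards the bay line.

move_arm:
  jaw: [155, 155, 155, 155, 155, 155, 155, 155, 155, 155]
  dp:
    - [0.0054, -0.0024, 0.0046]
    - [0.0072, -0.0033, 0.0061]
    - [0.0072, -0.0033, 0.0061]
    - [0.0072, -0.0033, 0.0061]
    - [0.0072, -0.0033, 0.0061]
    - [0.0072, -0.0033, 0.0061]
    - [0.0072, -0.0033, 0.0061]
    - [0.0072, -0.0033, 0.0061]
    - [0.0072, -0.0033, 0.0061]
    - [0.0072, -0.0033, 0.0061]
  rotation:
    - [0, 0, 0]
    - [0, 0, 0]
    - [0, 0, 0]
    - [0, 0, 0]
    - [0, 0, 0]
    - [0, 0, 0]
    - [0, 0, 0]
    - [0, 0, 0]
    - [0, 0, 0]
    - [0, 0, 0]

```text
clock: 9.0
position: [0.5564, -0.0201, 0.0123]
tool_rot: [3.141, -0.697, 1.796]
force: [2.0, -2.7, 2.2]
grip_width: 0.0335
```

move_arm:
  jaw: [155, 155, 155, 155, 155, 155, 155, 155, 155]
  dp:
    - [0.0072, -0.0033, 0.0061]
    - [0.0072, -0.0033, 0.0061]
    - [0.0072, -0.0033, 0.0061]
    - [0.0072, -0.0033, 0.0061]
    - [0.0072, -0.0033, 0.0061]
    - [0.0072, -0.0033, 0.0061]
    - [0.0072, -0.0033, 0.0061]
    - [0.0072, -0.0033, 0.0061]
    - [0.0072, -0.0033, 0.0061]
  rotation:
    - [0, 0, 0]
    - [0, 0, 0]
    - [0, 0, 0]
    - [0, 0, 0]
    - [0, 0, 0]
    - [0, 0, 0]
    - [0, 0, 0]
    - [0, 0, 0]
    - [0, 0, 0]

```text
clock: 10.12
position: [0.5179, 0.0408, 0.0119]
tool_rot: [-3.142, -0.698, 1.796]
force: [2.1, -3.9, 4.1]
grip_width: 0.0334
```

```bash
python3 -c "
from h import *
h=np.array([np.cos(np.radians(103)),np.sin(np.radians(103))]);s=bot.observe();print(s['position'],s['force'],'cart',s['position'][:2]+.026*h)
f=grab_frame('wrist'); cv2.imwrite('pics/w7.png',f);g=grab_frame('top')[200:380,100:340]
cv2.imwrite('pics/c7.png',np.hstack([cv2.resize(f,(400,300)),cv2.resize(g,(400,300))]))
"
```

```text
[0.51789876 0.04082218 0.0119001 ] [ 2.1447822  -3.91392576  4.07826052] cart [0.51205003 0.0661558 ]
```

View pics/c7.png

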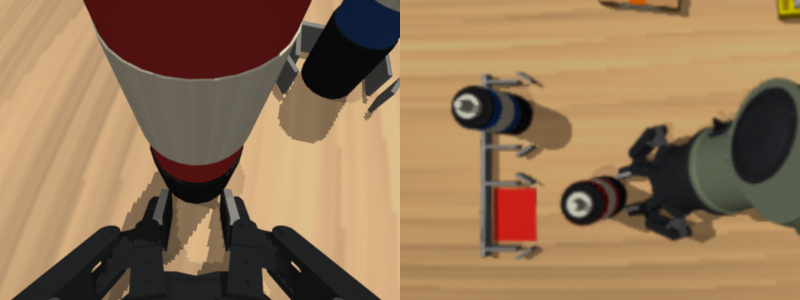

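Wrist and top views: the cartridge is still seated in the fingers and upright, about 20 mm to the +x side of the bay line and short of the mouth. I'll finish the diagonal, then turn to +y.

move_arm:
  jaw: [155, 155, 155, 155, 155, 155, 155, 155, 155]
  dp:
    - [0.0073, -0.0033, 0.006]
    - [0.0073, -0.0033, 0.006]
    - [0.0073, -0.0033, 0.006]
    - [0.0073, -0.0033, 0.006]
    - [0.0073, -0.0033, 0.006]
    - [0.0075, -0.001, 0.0062]
    - [0.0075, 0.0023, 0.0062]
    - [0.0056, 0.0017, 0.0047]
    - [0.0038, 0.0011, 0.0031]
  rotation:
    - [0, 0, 0]
    - [0, 0, 0]
    - [0, 0, 0]
    - [0, 0, 0]
    - [0, 0, 0]
    - [0, 0, 0]
    - [0, 0, 0]
    - [0, 0, 0]
    - [0, 0, 0]

```text
clock: 11.35
position: [0.4945, 0.1001, 0.0124]
tool_rot: [3.141, -0.697, 1.796]
force: [-0.3, -1.8, -1.4]
grip_width: 0.0336
```

```bash
python3 -c "
from h import *
h=np.array([np.cos(np.radians(103)),np.sin(np.radians(103))]);s=bot.observe();print(s['position'],s['force'],'cart',s['position'][:2]+.026*h)
f=grab_frame('wrist'); cv2.imwrite('pics/w8.png',f);g=grab_frame('top')[220:370,110:310]
cv2.imwrite('pics/c8.png',np.hstack([cv2.resize(f,(400,300)),cv2.resize(g,(400,300))]))
"
```

```text
[0.49447595 0.1001144  0.01240478] [-0.28819085 -1.7808966  -1.43631619] cart [0.48862722 0.12544803]
```

View pics/c8.png

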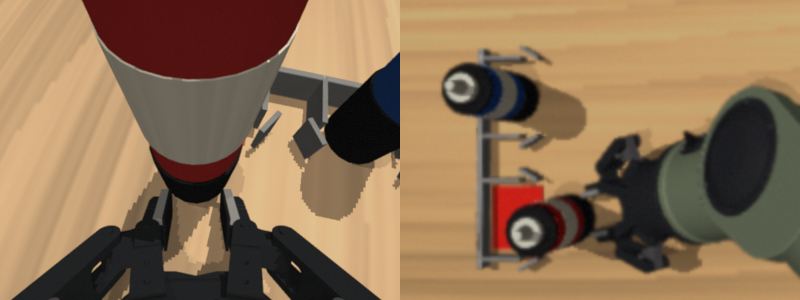

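The cartridge is at the mouth, upright and about 3 mm off the bay line towards the robot. I'll go in with a slight +x correction.

move_arm:
  jaw: [155, 155, 155, 155, 155, 155, 155, 155]
  dp:
    - [0.0037, 0.0014, 0.0031]
    - [0.0055, 0.0021, 0.0046]
    - [0.0055, 0.0021, 0.0046]
    - [0.0055, 0.0021, 0.0046]
    - [0.0055, 0.0021, 0.0046]
    - [0.0055, 0.0021, 0.0046]
    - [0.0055, 0.0021, 0.0046]
    - [0.0055, 0.0021, 0.0046]
  rotation:
    - [0, 0, 0]
    - [0, 0, 0]
    - [0, 0, 0]
    - [0, 0, 0]
    - [0, 0, 0]
    - [0, 0, 0]
    - [0, 0, 0]
    - [0, 0, 0]

```text
clock: 12.45
position: [0.4971, 0.1458, 0.0124]
tool_rot: [-3.141, -0.697, 1.796]
force: [0.2, -2.4, -0.1]
grip_width: 0.0335
```

```bash
python3 -c "
from h import *
h=np.array([np.cos(np.radians(103)),np.sin(np.radians(103))]);s=bot.observe();print(s['position'],s['force'],'cart',s['position'][:2]+.026*h)"
```

```text
[0.49714761 0.14583744 0.01241543] [ 0.16500257 -2.43244124 -0.07566661] cart [0.49129888 0.17117106]
```

move_arm:
  jaw: [155, 155, 155, 155, 155]
  dp:
    - [0.0019, 0.0006, 0.0016]
    - [0.0019, 0.0006, 0.0016]
    - [0.0019, 0.0006, 0.0016]
    - [0.0019, 0.0006, 0.0016]
    - [0.0019, 0.0006, 0.0016]
  rotation:
    - [0, 0, 0]
    - [0, 0, 0]
    - [0, 0, 0]
    - [0, 0, 0]
    - [0, 0, 0]

```text
clock: 13.08
position: [0.4971, 0.1556, 0.0123]
tool_rot: [-3.141, -0.697, 1.796]
force: [-2.8, -5.9, 1.1]
grip_width: 0.0339
```

move_arm:
  jaw: [155]
  dp:
    - [0.0014, 0.0004, 0.0012]
  rotation:
    - [0, 0, 0]

```text
clock: 13.2
position: [0.4968, 0.1569, 0.0122]
tool_rot: [-3.141, -0.697, 1.796]
force: [-3.6, -6.5, 2.0]
grip_width: 0.0334
```

move_arm:
  jaw: [155]
  dp:
    - [0.0014, 0.0004, 0.0012]
  rotation:
    - [0, 0, 0]

```text
clock: 13.32
position: [0.4966, 0.1583, 0.0122]
tool_rot: [-3.14, -0.697, 1.795]
force: [-4.7, -9.9, 3.1]
grip_width: 0.0336
```

```bash
python3 -c "
from h import *
s=bot.observe();print(s['position'],s['force'],s['moment'])
f=grab_frame('wrist'); cv2.imwrite('pics/w9.png',f);g=grab_frame('top');cv2.imwrite('pics/top9.png',g); g=g[230:365,120:300]
cv2.imwrite('pics/c9.png',np.hstack([cv2.resize(f[150:450,120:520],(400,300)),cv2.resize(g,(400,300))]))
"
```

```text
[0.49661556 0.15825287 0.0121538 ] [-4.6637821  -9.88765625  3.05017583] [-1.77702125  0.70573139  0.81890774]
```

View pics/c9.png

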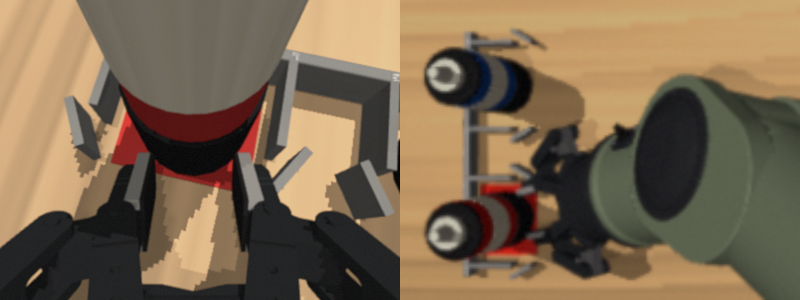

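Wrist view: the cartridge stands in the bay over the mark, but the right finger is very close to the inner lip (275,185). The −x force suggests it's rubbing there. I'll back off, narrow the jaws, turn square to the bay and finish.

move_arm:
  jaw: [155, 155, 155, 205, 205]
  dp:
    - [-0.0096, 0, -0.008]
    - [-0.0096, 0, -0.008]
    - [-0.0096, 0, -0.008]
    - [-0.0096, 0, -0.008]
    - [0, 0, 0]
  rotation:
    - [0, 0, 0]
    - [0, 0, 0]
    - [0, 0, 0]
    - [0, 0, 0]
    - [0, 0, 0]

```text
clock: 14.05
position: [0.5066, 0.1188, 0.0121]
tool_rot: [3.141, -0.697, 1.795]
force: [0.0, 0.6, 1.2]
grip_width: 0.0168
```

```bash
python3 - <<'E'
from h import *
plan([.4915,.128,.0125],90,40,5)
g=grab_frame('top'); cv2.imwrite('pics/top10.png',g); s=grab_frame('scene'); cv2.imwrite('pics/s10.png',s)
a=cv2.resize(g[240:350,120:200],(400,550),interpolation=cv2.INTER_CUBIC); b=cv2.resize(s[120:340,400:560],(400,550),interpolation=cv2.INTER_CUBIC)
cv2.imwrite('pics/c10.png',np.hstack([a,b]))
E
```

```text
at [0.5066 0.1188 0.0121] force [0.  0.6 1.2] w 0.0168 t 14.05 mm 3.539712538698651 deg 2.5662672192147813
dp [[0.0024, -0.0032, 0.0019], [0.0023, -0.0033, 0.0018], [0.0022, -0.0034, 0.0017], [0.0021, -0.0036, 0.0016], [0.002, -0.0037, 0.0015]] 
rot [-0.0092, 0.0001, 0.0109]
```

View pics/c10.png

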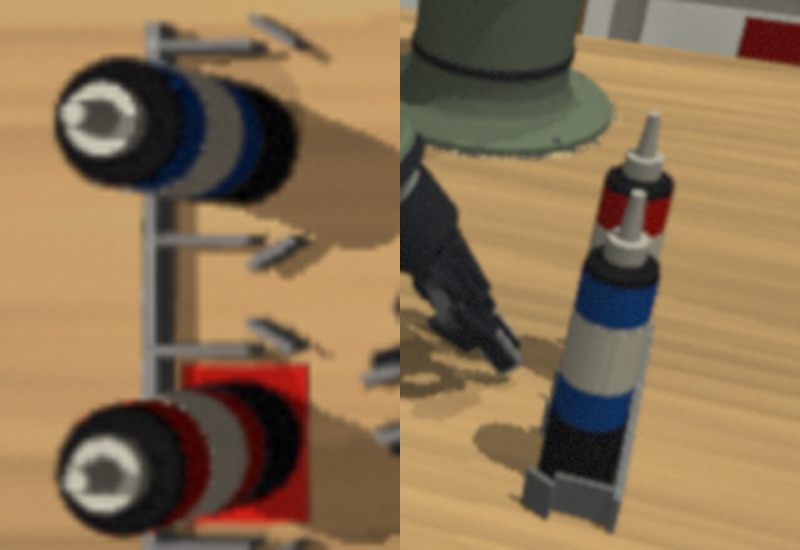

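Crop: the red cartridge is level with the parked blue one (foot front edges both at x≈297, caps at 55 and 58), so it is within about 1 mm of seated. I'll do a gentle square push to confirm.

move_arm:
  jaw: [205, 205, 205, 205, 205]
  dp:
    - [0.0024, -0.0032, 0.0019]
    - [0.0023, -0.0033, 0.0018]
    - [0.0022, -0.0034, 0.0017]
    - [0.0021, -0.0036, 0.0016]
    - [0.002, -0.0037, 0.0015]
  rotation:
    - [-0.0092, 0, 0.0109]
    - [-0.0092, 0, 0.0109]
    - [-0.0092, 0, 0.0109]
    - [-0.0092, 0, 0.0109]
    - [-0.0092, 0, 0.0109]

```text
clock: 14.78
position: [0.4907, 0.1294, 0.0128]
tool_rot: [3.141, -0.698, 1.572]
force: [0.9, -0.4, -0.4]
grip_width: 0.0168
```

move_arm:
  jaw: [205, 205, 205, 205, 205, 205, 205]
  dp:
    - [0.0038, 0, 0.0032]
    - [0.0038, 0, 0.0032]
    - [0.0038, 0, 0.0032]
    - [0.0038, 0, 0.0032]
    - [0.0038, 0, 0.0032]
    - [0.0019, 0, 0.0016]
    - [0.0019, 0, 0.0016]
  rotation:
    - [0, 0, 0]
    - [0, 0, 0]
    - [0, 0, 0]
    - [0, 0, 0]
    - [0, 0, 0]
    - [0, 0, 0]
    - [0, 0, 0]

```text
clock: 15.65
position: [0.4911, 0.1526, 0.0126]
tool_rot: [3.14, -0.697, 1.573]
force: [0.0, -3.1, 1.8]
grip_width: 0.0167
```

move_arm:
  jaw: [205, 205]
  dp:
    - [0.001, 0, 0.0008]
    - [0.001, 0, 0.0008]
  rotation:
    - [0, 0, 0]
    - [0, 0, 0]

```text
clock: 15.9
position: [0.4911, 0.1546, 0.0126]
tool_rot: [3.141, -0.697, 1.572]
force: [1.2, -4.8, 0.4]
grip_width: 0.0168
```

move_arm:
  jaw: [205]
  dp:
    - [0.001, 0, 0.0008]
  rotation:
    - [0, 0, 0]

```text
clock: 16.02
position: [0.4912, 0.1551, 0.0125]
tool_rot: [3.14, -0.697, 1.572]
force: [-1.6, -12.8, 3.7]
grip_width: 0.0165
```

move_arm:
  jaw: [205]
  dp:
    - [0.001, 0, 0.0008]
  rotation:
    - [0, 0, 0]

```text
clock: 16.15
position: [0.4913, 0.1554, 0.0123]
tool_rot: [3.14, -0.696, 1.571]
force: [-2.5, -20.3, 7.5]
grip_width: 0.0166
```

```bash
python3 - <<'E'
from h import *
for i in range(3): grab_frame('top'); s=bot.observe(); print(s['position'].round(4),s['force'].round(1))
E
```

```text
[0.4914 0.1554 0.0123] [ -0.5 -16.7   6. ]
[0.4914 0.1553 0.0123] [ -1.7 -15.7   4.4]
[0.4914 0.1553 0.0123] [ -1.6 -16.    5.3]
```

It stopped hard: 13–20 N for less than 1 mm of travel, so it is against the back wall. I'll back off slowly, then move clear.

move_arm:
  jaw: [205, 205, 205, 205, 205, 205, 205, 205, 205, 205]
  dp:
    - [-0.0019, 0, -0.0016]
    - [-0.0038, 0, -0.0032]
    - [-0.0077, 0, -0.0064]
    - [-0.0154, 0, -0.0128]
    - [-0.0154, 0, -0.0128]
    - [-0.0154, 0, -0.0128]
    - [-0.0154, 0, -0.0128]
    - [-0.0154, 0, -0.0128]
    - [0, 0, -0.025]
    - [0, 0, -0.04]
  rotation:
    - [0, 0, 0]
    - [0, 0, 0]
    - [0, 0, 0]
    - [0, 0, 0]
    - [0, 0, 0]
    - [0, 0, 0]
    - [0, 0, 0]
    - [0, 0, 0]
    - [0, 0, 0]
    - [0, 0, 0]

```text
clock: 17.55
position: [0.4906, 0.0288, 0.0525]
tool_rot: [-3.141, -0.698, 1.573]
force: [0.4, 0.1, 0.2]
grip_width: 0.0164
```

```bash
python3 - <<'E'
from h import *
s=bot.observe(); print(s['position'],s['force'],s['clock'])
g=grab_frame('top'); s=grab_frame('scene')
a=cv2.resize(g[240:350,120:200],(400,550),interpolation=cv2.INTER_CUBIC)
cv2.imwrite('pics/c11.png',np.hstack([a,cv2.resize(s,(400,300))[:, :] if 0 else cv2.copyMakeBorder(cv2.resize(s,(400,300)),0,250,0,0,cv2.BORDER_CONSTANT)]))
E
```

```text
[0.49061396 0.02881756 0.05247692] [0.38802218 0.07024699 0.20322981] 17.55
```

The picture limit is reached, so the last check is numeric.

```bash
python3 - <<'E'
from h import *
g=grab_frame('top'); s=grab_frame('scene'); t0=cv2.imread('pics/top0.png'); t1=cv2.imread('pics/top10.png'); s0=cv2.imread('pics/scene0.png')
def m(I,o,x0,y0,x1,y1,k=8):
    r=cv2.matchTemplate(I[y0-k:y1+k,x0-k:x1+k],o[y0:y1,x0:x1],cv2.TM_CCOEFF_NORMED); _,v,_,l=cv2.minMaxLoc(r); return round(v,3),l[0]-k,l[1]-k
for n,a in(('blue',(128,248,182,284)),('bin',(320,155,375,215)),('box',(216,168,272,210)),('bolt',(432,296,462,318))): print(n,m(g,t0,*a))
print('red cap vs before last push',m(g,t1,130,318,150,350))
# red foot near edge / x from dark+red pixels over the mark
q=proj('top',np.r_[circ(.4918,.184,0,.026),circ(.4918,.184,.06,.026)]); print('pred foot px u max',q[:,0].max(),'v',q[:,1].min(),q[:,1].max())
row=g[325:338,150:190].astype(int); red=(row[...,2]>150)&(row[...,1]<60)
for v in(322,328,330,332,336): print(v,[tuple(p) for p in g[v,174:186:2].tolist()])
print('tip pred top',proj('top',[[.4918,.184,.225]])[0],'scene',proj('scene',[[.4918,.184,.225]])[0])
E
```

```text
blue (0.999, 0, 0)
bin (0.999, 0, 0)
box (0.999, 0, 0)
bolt (0.999, 0, 0)
red cap vs before last push (0.981, -1, 0)
pred foot px u max 180.92707620631197 v 315.7399214929515 343.28779029024565
322 [(10, 7, 11), (3, 6, 12), (12, 12, 79), (17, 21, 114), (59, 87, 119), (81, 119, 152)]
328 [(3, 4, 5), (5, 3, 3), (5, 6, 31), (20, 24, 117), (57, 84, 116), (61, 91, 117)]
330 [(5, 3, 5), (7, 4, 5), (7, 5, 36), (17, 20, 117), (52, 77, 108), (55, 84, 108)]
332 [(8, 8, 8), (6, 8, 7), (5, 9, 75), (13, 19, 119), (51, 76, 108), (57, 84, 109)]
336 [(9, 9, 19), (9, 10, 91), (16, 18, 121), (14, 21, 121), (52, 77, 111), (58, 88, 111)]
tip pred top [135.28787694 336.38704204] scene [501.60151984 165.05806249]
```

```bash
python3 -c "
from workcell import workorder
print(workorder.job_done())"
```

```text
the job is handed in; nothing more can be done
None
```

I slid the red cartridge, standing, into the marked bay by pushing low on its foot with the tilted, part-open fingers. A square push then seated it against the back wall. The hand is backed about 130 mm off, and I handed the job in at about 18 s on the robot's clock.

**Last checks:**
- **Against the wall:** the final push met a hard stop, 13–20 N for under 1 mm of travel.
- **Upright:** the last view I could see, before that final push, showed it standing level with the blue cartridge. Afterwards its cap had moved 1 px towards the wall. I did not measure the tilt angle.
- **Other objects:** the blue cartridge, bin, box and bolt show 0 px of shift in the top view.

**What disagreed or could not be checked:**
- **Depth:** the foot's edge appears about 2.6 px (roughly 5 mm) deeper than I predicted from the mark's position. The wall-based estimate of the seat was 2 mm deeper than the mark's. I trusted the contact with the wall over the camera figures.
- **Rack lip:** on the first push in, the right finger probably rubbed the inner lip, at under 12 N. I backed off, narrowed the jaws and pushed again square to the bay.
- **Final view:** I had used all 12 pictures, so the end state was checked by numbers only.

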